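# Tip the plaster casts onto their bases

### The job

Two plaster dental casts are standing on their heels on the rubber mat. Using the fingertips only as a pusher, tip each of them over where it stands so that it lies flat on its base with its teeth facing up. Do not lift or carry them and do not tip them onto their teeth; leave the cast that already lies flat and everything else where it is.

Things in the scene. Friction and masses are not known exactly. Their poses are not given: they have to be found in the camera images.
- mat: black rubber mat fixed on the bench, 360 mm (x) by 580 mm (y), 4 mm thick; origin under its centre, on the bench
- cast_upper: Plaster cast of an upper jaw (filled palate). Stands on its flat heel: 66 wide, 38 thick, 66 mm tall, round top; 0.16 kg. Origin: heel face, mid-width, 18 mm from the flat base side, 20 from the tooth tips; at the start on the mat's top. z: heel to front teeth (up at the start). x: out of the base side; teeth face -x. Tipped right, it turns over its +x edge and lies 38 high, +x down.
- cast_lower: Plaster cast of a lower jaw (open horseshoe). Stands on its flat heel: 66 wide, 38 thick, 66 mm tall, round top; 0.16 kg. Origin: heel face, mid-width, 18 mm from the flat base side, 20 from the tooth tips; at the start on the mat's top. z: heel to front teeth (up at the start). x: out of the base side; teeth face -x. Tipped right, it turns over its +x edge and lies 38 high, +x down.
- cast_upper_edge (a point): middle of the edge of cast_upper between heel and base, 18 mm along the cast's x from its origin: the edge it turns over, which stays down on the mat
- cast_lower_edge (a point): middle of the edge of cast_lower between heel and base, 18 mm along the cast's x from its origin: the edge it turns over, which stays down on the mat
- cast_upper_teeth (a point): tips of the front teeth of cast_upper, 20 mm along the cast's -x and 58 mm along its z from its origin: high on the tooth side, a good place to push
- cast_lower_teeth (a point): tips of the front teeth of cast_lower, 20 mm along the cast's -x and 58 mm along its z from its origin: high on the tooth side, a good place to push
- cast_done: a third cast, already lying on its base, teeth up, between the other two: 66 x 66 mm, 38 mm high; leave alone. Origin: under the middle of its base, z up
- casting_ring: steel casting ring standing on the mat between the casts, 56 mm across, 55 mm tall; leave alone. Origin: underside centre
- bowl: grey mixing bowl left of the mat, 116 mm across, 60 mm tall; leave alone. Origin: underside centre
- jar: amber glass jar right of the mat, 60 mm across, 75 mm tall; leave alone. Origin: underside centre
- spatula: spatula 190 mm long lying right of the mat; leave alone. Origin: underside, near its middle; x along it
- brush: brush 170 mm long lying left of the mat; leave alone. Origin: underside, near its middle; x along it
There are look-alikes about, which are no part of the job. What is shaped like the cast_upper but orange is not meant. Leave any brown or green look-alike of the cast_lower alone.

How it is judged:
By the outcome, as a careful person would: the job done as asked, in the order asked, and still so for the second after the job is handed in, with the robot touching nothing.
It also fails if it takes over 40 s, if anything falls off the work surface, if the arm or the gripper's body presses on something with over 40 N, if the wrist force passes 120 N, or if a joint passes its speed limit or range.

### The arm

A 7-joint arm with a two-finger parallel gripper is mounted at the origin on the work surface. World frame = base frame: x ahead of the robot, y to its left, z up, the work surface at z = 0. Lengths are in m, angles in rad, forces in N, time in s.
With the tool pointing down it reaches from about 0.425 to 0.925 m from the base axis. Payload 6.8 kg.
Tool frame: the origin (TCP) lies at the very end of the fingers, on their centre line; the grasp point (between the pads) lies 19 mm behind it; z points along the fingers, y is the line along which they close (so a half turn about z gives the same grasp; the last joint's range is limited). The gripper opens to 85 mm and grips with 20 to 120 N. Pads are 22 mm wide; open, the fingers measure 114 mm over their backs; the gripper's body (76 mm by 85 mm) begins 54 mm behind the grasp point. The pads swing forward as they close: fully open they stand 13 mm farther back than shut.
Start: joints at [-1.333, 0.477, 0.022, 1.555, -0.011, 1.109, -0.083], TCP at [0.229, 0.635, 0.231] pointing down, gripper open.
Joint ranges: [-2.96, 2.96], [-0.34, 2.1], [-1.41, 1.46], [0.24, 2.44], [-1.37, 4.51], [0.17, 1.92], [-2.96, 2.96]. Speed limits (rad/s): [2.39, 2.39, 3.14, 3.14, 3.14, 3.14, 3.14].

### API

Orientations are given as a unit quaternion [w, x, y, z].
In Python, from station import readout, viewer, bot gives the robot as it stands. The module is installed in compiled form; this text tells all that it offers.
- The arm moves only by the shell command python3 -m handwheel 'ROWS' [FORCE]. ROWS is JSON, a list of rows, each a list of 3 entries, a list of its own where there are three numbers: the shift along the tool's x, y, z in mm, then the turn, a rotation vector about the tool's x, y, z in degrees, then the gripper command: -1 is fully open, 1 is shut, values between are in proportion. In form: [[[x, y, z], [ax, ay, az], grip], ...]. A call has 1 to 20 rows; each row is the pose to reach, as a shift and turn from the pose commanded when the call began, along the tool's axes at that moment; what a row does not reach only later rows make up. A row lasts 1/12 s, in which the tool goes at most 41.7 mm and 7.16 degrees, less where a joint would pass 70% of its speed; a pose out of reach is approached as far as the arm can. A call with a gripper value outside its range is refused whole. The fingers move at their own pace and stop on an object; FORCE is the grip in N (left out, the last holds). Time passes only in rows, so rows that repeat a pose let the fingers close. It gives the time, the measured TCP pose, the force and the opening at its end, in the units of the state.
- readout.get_obs(): the state, without advancing time (a new reading comes with each control period).
- viewer.read_camera(name): name is "side" or "top"; returns a dict with "frame" (400x640x3 uint8, red, green, blue), "fx", "fy", "cx", "cy" (pixels), "rvec" (rotation vector, rad) and "tvec" (3), from world to camera coordinates, as OpenCV has them. Camera axes: x right, y down, z forward; pixel columns grow to the right and rows downward; lengths in m; the calibration is good to about 2 mm. A picture is of the moment at which its call begins. There is no depth.
- bot.hand_in(): hands the job in, once; it reports no verdict.
Trained networks look in a picture, given as the dict that the camera call returned (one of the last four; its "shot" number tells which), for a name from the list of things; names that differ only in an ending like _2 or _b are one class to them, and where a whole thing is asked for, a point or a joint stands for the part that bears it (a point fixed in the world has none). Each returns a list of dicts, best first, with "score" (0 to 1); they miss things now and then, are a little off and sometimes report something else, mostly with a low value. They report only what shows in the picture. A call takes as long as a camera call. They do not tell look-alikes from the thing itself.
- viewer.search_frame(picture, target): "rect" ([centre column, centre row, width, height] in pixels, round what is visible of it).
- viewer.outline_of(picture, target): "mask" (400x640 bool, what is visible of it) and "rect" ([centre column, centre row, width, height] in pixels, round what is visible of it).
The state is a dict: "t": time; "q": joint angles; "joint_vel": joint speeds; "joint_torque": joint torques, N m; "eef_pos": TCP position; "tool_rot": TCP orientation; "contact_force": force on the tool from outside, world axes, zero at the start; "torque": the same for the moment, N m; "gripper_width": opening from 0.0 (shut) to 1.0 (fully open).
Only numpy, scipy, OpenCV 4.12 (cv2) and the standard library are available. Lean on these libraries where they do the work, as an engineer would, in place of code of your own. Each camera call takes 0.05 s, during which the arm holds its last target. There are 200 camera calls.

## Working session

There is one attempt and no reset: what is moved stays moved. The work goes in short steps, Python scripts to look and compute and a shell command to move; the robot and the scene stay as the last step left them, time stands still between calls to the robot, and variables do not carry over. Pictures are saved under pics/ and viewed, on a budget of 10 in all, crops included, one or two more only if the job needs it, and the job is handed in when it is done.

```bash
mkdir -p pics; cat > h.py <<'E'
import numpy as np, cv2
from station import readout, viewer, bot
def snap(cam, fn=None):
    p=viewer.read_camera(cam)
    if fn: cv2.imwrite('pics/'+fn, p['frame'][:,:,::-1])
    return p
def proj(p,X):
    K=np.array([[p['fx'],0,p['cx']],[0,p['fy'],p['cy']],[0,0,1.]])
    return cv2.projectPoints(np.array(X,float).reshape(-1,1,3),np.array(p['rvec'],float),np.array(p['tvec'],float),K,None)[0].reshape(-1,2)
def unproj(p,uv,z):
    R=cv2.Rodrigues(np.array(p['rvec'],float))[0]; t=np.array(p['tvec'],float)
    d=R.T@np.array([(uv[0]-p['cx'])/p['fx'],(uv[1]-p['cy'])/p['fy'],1.]); c=-R.T@t
    return c+d*(z-c[2])/d[2]
E
python3 - <<'E'
from h import *
for cam in ['top','side']:
    p=snap(cam,cam+'0.png')
    R=cv2.Rodrigues(np.array(p['rvec'],float))[0]
    print(cam,'campos',-R.T@np.array(p['tvec']),'fwd',R[2])
    for n in ['cast_upper','cast_lower','cast_done','casting_ring','cast_upper_edge','cast_lower_edge','cast_upper_teeth','cast_lower_teeth','jar','bowl']:
        r=viewer.search_frame(p,n)
        print(n,[(round(x['score'],2),np.round(x['rect']).tolist(),np.round(unproj(p,x['rect'][:2],.04),3).tolist()) for x in r[:4]])
o=readout.get_obs();print({k:np.round(v,3) for k,v in o.items()})
E
```

```text
top campos [0.34990063 0.01674977 1.67622029] fwd [ 0.10064098 -0.00908824 -0.9948813 ]
cast_upper [(0.81, [226.0, 140.0, 24.0, 18.0], [0.713, 0.324, 0.04]), (0.72, [219.0, 236.0, 15.0, 19.0], [0.399, 0.331, 0.04]), (0.57, [281.0, 192.0, 24.0, 13.0], [0.545, 0.137, 0.04])]
cast_lower [(0.77, [437.0, 265.0, 16.0, 23.0], [0.323, -0.37, 0.04]), (0.72, [389.0, 201.0, 19.0, 14.0], [0.525, -0.215, 0.04]), (0.7, [392.0, 272.0, 22.0, 23.0], [0.298, -0.226, 0.04])]
cast_done [(0.71, [332.0, 163.0, 20.0, 20.0], [0.643, -0.025, 0.04])]
casting_ring []
cast_upper_edge [(0.82, [226.0, 139.0, 24.0, 20.0], [0.714, 0.325, 0.04]), (0.61, [281.0, 190.0, 23.0, 16.0], [0.55, 0.138, 0.04]), (0.59, [218.0, 233.0, 25.0, 27.0], [0.406, 0.335, 0.04])]
cast_lower_edge [(0.73, [441.0, 264.0, 17.0, 19.0], [0.326, -0.384, 0.04]), (0.72, [390.0, 269.0, 22.0, 23.0], [0.308, -0.218, 0.04]), (0.57, [389.0, 201.0, 24.0, 20.0], [0.526, -0.213, 0.04])]
cast_upper_teeth [(0.83, [221.0, 236.0, 24.0, 21.0], [0.399, 0.324, 0.04]), (0.73, [280.0, 191.0, 21.0, 22.0], [0.549, 0.14, 0.04]), (0.57, [227.0, 138.0, 22.0, 19.0], [
[... 1949 characters left out ...]
 0.04]), (0.71, [470.0, 320.0, 89.0, 52.0], [0.561, -0.479, 0.04])]
bowl [(0.56, [265.0, 152.0, 31.0, 22.0], [0.537, 0.461, 0.04]), (0.29, [379.0, 255.0, 33.0, 34.0], [0.53, -0.226, 0.04])]
{'t': np.float64(1.1), 'q': array([-1.333,  0.477,  0.022,  1.555, -0.011,  1.109, -0.083]), 'joint_vel': array([-0.001,  0.001, -0.   ,  0.   , -0.002, -0.   ,  0.   ]), 'joint_torque': array([ 0.0000e+00, -5.9634e+01,  1.6070e+00, -2.8154e+01,  1.3000e-02,
        2.0000e-03, -0.0000e+00]), 'eef_pos': array([0.229, 0.635, 0.231]), 'tool_rot': array([0.   , 0.172, 0.985, 0.   ]), 'contact_force': array([ 0.543,  0.058, -1.221]), 'torque': array([ 0.003, -0.065,  0.021]), 'gripper_width': np.float64(1.0)}
```

```bash
python3 - <<'E'
from h import *
a=cv2.imread('pics/top0.png')[110:300,170:470]
cv2.imwrite('pics/v1.png',cv2.resize(a,None,fx=2.66,fy=2.66,interpolation=cv2.INTER_CUBIC))
s=cv2.imread('pics/side0.png')
c=lambda x,y:cv2.resize(s[y-30:y+30,x-35:x+35],(350,300),interpolation=cv2.INTER_CUBIC)
t=cv2.imread('pics/top0.png')
cv2.imwrite('pics/v2.png',np.vstack([np.hstack([c(311,190),c(379,255)]),np.hstack([cv2.resize(t[y-30:y+30,x-35:x+35],(350,300),interpolation=cv2.INTER_CUBIC) for x,y in [(281,191),(389,201)]])]))
E
```

```text
(no output)
```

View pics/v1.png

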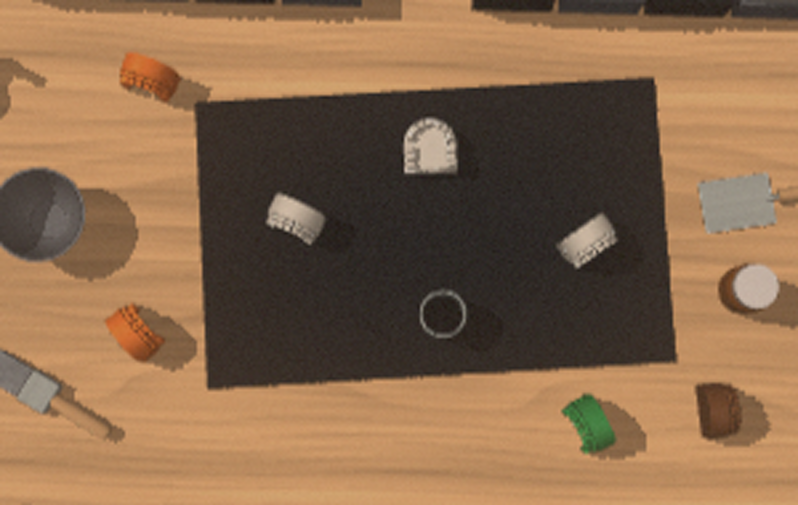

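View pics/v2.png

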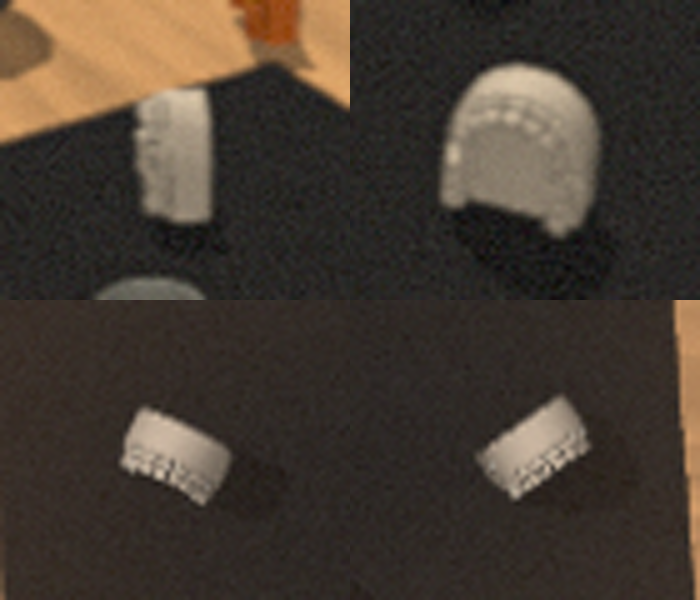

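Two white casts stand on the mat (top px about (281,191) upper and (389,201) lower), tooth sides facing the robot and slightly outwards. I fit their poses by silhouette next.

```bash
cat > fit.py <<'E'
from h import *
from scipy.optimize import minimize
from scipy.spatial.transform import Rotation as Ro
th=np.linspace(0,np.pi,15)
prof=[(33,0),(-33,0)]+[(33*np.cos(a),33+33*np.sin(a)) for a in th]
M=np.array([(x,y,z) for x in(-20,18) for y,z in prof])/1000
def mask(p,n,X):
    g=cv2.cvtColor(p['frame'],cv2.COLOR_RGB2HSV).astype(int)
    u,v=proj(p,[X])[0].astype(int)
    m=np.zeros((400,640),np.uint8); m[v-22:v+22,u-22:u+22]=1
    m=(m&(g[:,:,2]>95)&(g[:,:,1]<75)).astype(np.uint8)
    k,l,st,_=cv2.connectedComponentsWithStats(m); return (l==1+np.argmax(st[1:,4])).astype(np.uint8)
S=8
def ren(p,P):
    q=proj(p,M@Ro.from_euler('z',P[2]).as_matrix().T+[P[0],P[1],.004])
    im=np.zeros((400,640),np.uint8)
    h=cv2.convexHull((q*256).round().astype(np.int32)); big=np.zeros((400,640),np.uint8)
    cv2.fillConvexPoly(big,h,255,cv2.LINE_AA,8); return big/255.
ps=[snap('top'),snap('side')]
for n,X,y0 in [('upper',(.54,.133),-.4),('lower',(.522,-.22),.5)]:
    ms=[mask(p,n,X+(.035,)) for p in ps]; print([m.sum() for m in ms])
    f=lambda P:sum(np.abs(ren(p,P)-m).sum()/m.sum() for p,m in zip(ps,ms))
    b=min((minimize(f,[X[0]+dx,X[1],y0+d],method='Nelder-Mead',options=dict(initial_simplex=[[X[0]+dx,X[1],y0+d],[X[0]+.01+dx,X[1],y0+d],[X[0]+dx,X[1]+.01,y0+d],[X[0]+dx,X[1],y0+d+.2]])) for d in(-.2,0,.2) for dx in (0,.01)),key=lambda r:r.fun)
    print(n,b.x.round(4),np.degrees(b.x[2]),b.fun)
    R=Ro.from_euler('z',b.x[2]).as_matrix(); o=[b.x[0],b.x[1],.004]
    print('teeth',(R@[-.02,0,.058]+o).round(4),'edge',(R@[.018,0,0]+o).round(4))
E
python3 fit.py
```

```text
[np.uint64(246), np.uint64(349)]
upper [ 0.549   0.1412 -0.5015] -28.73347452291755 0.4752947662630174
teeth [0.5314 0.1508 0.062 ] edge [0.5648 0.1325 0.004 ]
[np.uint64(244), np.uint64(780)]
lower [ 0.5308 -0.2189  0.7146] 40.942923868484904 0.49582861475821943
teeth [ 0.5157 -0.232   0.062 ] edge [ 0.5444 -0.2071  0.004 ]
```

```bash
sed -i 's/>95/>80/' fit.py; cat >> fit.py <<'E'
    tiles=globals().setdefault('tiles',[])
    for p,m in zip(ps,ms):
        print(np.abs(ren(p,b.x)-m).sum()/m.sum())
        u,v=proj(p,[X+(.035,)])[0].astype(int)
        c=lambda a,i:cv2.resize(a[v-25:v+25,u-25:u+25],(390,290),interpolation=i)
        t=c(p['frame'][:,:,::-1],cv2.INTER_CUBIC)
        for a,col in((m,(0,255,0)),((ren(p,b.x)>.5).astype(np.uint8),(0,0,255))):
            cv2.drawContours(t,cv2.findContours(c(a,cv2.INTER_LINEAR),0,2)[0],-1,col,1)
        tiles.append(t)
cv2.imwrite('pics/v3.png',np.vstack([np.hstack(tiles[:2]),np.hstack(tiles[2:])]))
E
python3 fit.py
```

```text
[np.uint64(262), np.uint64(367)]
upper [ 0.5477  0.1415 -0.4516] -25.872858714358806 0.38336487994952545
teeth [0.5297 0.1503 0.062 ] edge [0.5639 0.1337 0.004 ]
0.22749588384972314
0.15586899609980231
[np.uint64(255), np.uint64(814)]
lower [ 0.5305 -0.2193  0.6973] 39.9543128320573 0.40406590925622066
teeth [ 0.5152 -0.2321  0.062 ] edge [ 0.5443 -0.2077  0.004 ]
0.20007689350249902
0.20398901575372166
```

View pics/v3.png

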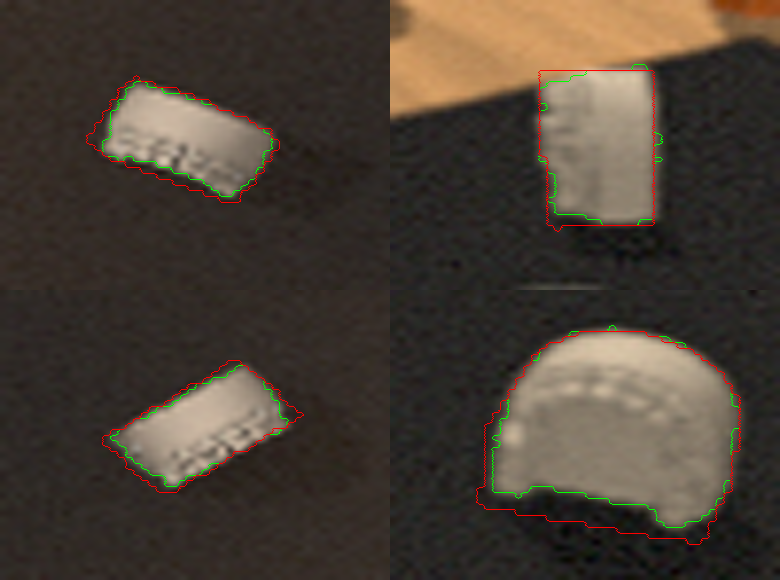

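Fit agrees with the silhouettes in both views: upper yaw ≈ -27°, lower ≈ +38°, pushing away from the robot. I go above and behind the upper cast with the fingers shut.

```bash
python3 -m handwheel '[[[-30,-25,10],[0,0,2],1],[[-60,-50,20],[0,0,4],1],[[-412,-350,75],[0,0,7],1],[[-412,-350,75],[0,0,7],1],[[-412,-350,75],[0,0,7],1],[[-412,-350,75],[0,0,7],1],[[-412,-350,75],[0,0,7],1],[[-412,-350,75],[0,0,7],1],[[-412,-350,75],[0,0,7],1],[[-412,-350,75],[0,0,7],1],[[-412,-350,75],[0,0,7],1],[[-412,-350,75],[0,0,7],1],[[-412,-350,75],[0,0,7],1],[[-412,-350,75],[0,0,7],1],[[-412,-350,75],[0,0,7],1],[[-412,-350,75],[0,0,7],1],[[-412,-350,75],[0,0,7],1],[[-412,-350,75],[0,0,7],1]]' 20
python3 - <<'E'
from h import *
from scipy.spatial.transform import Rotation as Ro
o=readout.get_obs();w=o['tool_rot'];print(o['t'],o['eef_pos'].round(4),o['q'].round(3),o['gripper_width'],Ro.from_quat(np.roll(w,-1)).as_matrix().round(3))
E
```

```text
t: 2.8
eef_pos: [0.4971, 0.1681, 0.1564]
tool_rot: [-0.0, 0.23, 0.973, 0.0]
contact_force: [0.3, -0.1, -0.3]
gripper_width: 0.0
2.8 [0.4971 0.1681 0.1564] [-0.62   0.324  0.213  1.998 -0.092  0.828  0.75 ] 0.00026345086795508875 [[-0.894  0.448 -0.   ]
 [ 0.448  0.894  0.001]
 [ 0.     0.001 -1.   ]]
```

```bash
python3 -m handwheel '[[[0,0,40],[0,0,0],1],[[0,0,75],[0,0,0],1],[[0,0,100],[0,0,0],1],[[0,0,100],[0,0,0],1],[[-10,0,100],[0,0,0],1],[[-16,0,100],[0,0,0],1],[[-21,0,100],[0,0,0],1],[[-26,0,100],[0,0,0],1],[[-30,0,100],[0,0,0],1],[[-34,0,100],[0,0,0],1],[[-38,0,100],[0,0,0],1],[[-42,0,100],[0,0,0],1],[[-46,0,100],[0,0,0],1]]'
python3 - <<'E'
from h import *
ts=[]
for c in ['top','side']:
    p=snap(c); u,v=proj(p,[(.55,.135,.04)])[0].astype(int); ts.append(cv2.resize(p['frame'][v-35:v+35,u-35:u+35,::-1],(390,390),interpolation=cv2.INTER_CUBIC))
cv2.imwrite('pics/v4.png',np.hstack(ts))
E
```

```text
t: 3.88
eef_pos: [0.5392, 0.1451, 0.0563]
tool_rot: [0.0, 0.232, 0.973, -0.0]
contact_force: [-0.4, 1.2, -0.5]
gripper_width: -0.001
```

View pics/v4.png

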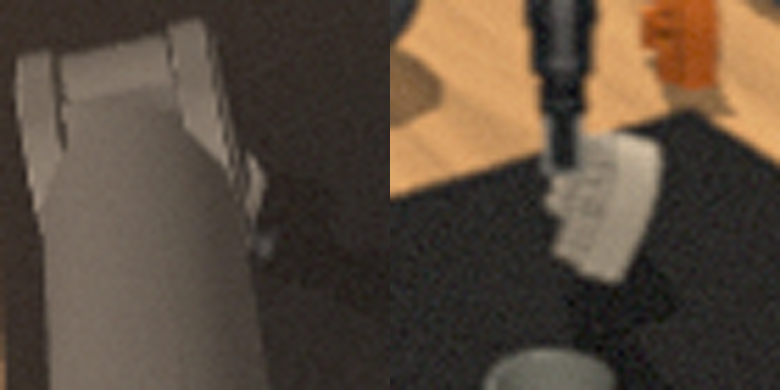

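The side view shows the upper cast tilting about its base edge (about 20°), pivoting without sliding. I keep pushing.

```bash
python3 -m handwheel '[[[-4,0,0],[0,0,0],1],[[-8,0,0],[0,0,0],1],[[-12,0,0],[0,0,0],1],[[-16,0,0],[0,0,0],1],[[-20,0,0],[0,0,0],1],[[-23,0,0],[0,0,0],1],[[-23,0,0],[0,0,0],1],[[-23,0,0],[0,0,0],1],[[-23,0,0],[0,0,0],1],[[0,0,0],[0,0,0],1],[[20,0,-40],[0,0,0],1],[[20,0,-80],[0,0,0],1],[[20,0,-100],[0,0,0],1]]'
python3 - <<'E'
from h import *
ts=[]
for c in ['top','side']:
    p=snap(c); u,v=proj(p,[(.55,.135,.04)])[0].astype(int); ts.append(cv2.resize(p['frame'][v-35:v+35,u-35:u+35,::-1],(390,390),interpolation=cv2.INTER_CUBIC))
cv2.imwrite('pics/v5.png',np.hstack(ts))
E
```

```text
t: 5.07
eef_pos: [0.5209, 0.1557, 0.1597]
tool_rot: [0.001, 0.231, 0.973, 0.001]
contact_force: [1.6, -0.7, 0.2]
gripper_width: 0.005
```

View pics/v5.png

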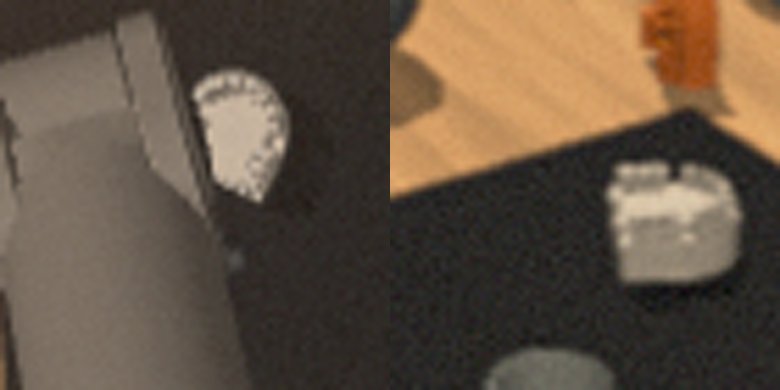

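The upper cast lies flat, teeth up. I go on to the lower one.

```bash
python3 -m handwheel '[[[-8,-20,0],[0,0,-4],1],[[-23,-57,0],[0,0,-11],1],[[-38,-95,0],[0,0,-18],1],[[-53,-133,0],[0,0,-25],1],[[-68,-170,0],[0,0,-32],1],[[-83,-207,0],[0,0,-39],1],[[-98,-245,0],[0,0,-46],1],[[-113,-282,0],[0,0,-53],1],[[-128,-320,0],[0,0,-60],1],[[-145,-360,0],[0,0,-64],1],[[-154,-383,0],[0,0,-64.6],1],[[-154,-383,0],[0,0,-64.6],1],[[-154,-383,0],[0,0,-64.6],1],[[-154,-383,0],[0,0,-64.6],1],[[-154,-383,0],[0,0,-64.6],1]]'
python3 - <<'E'
from h import *
from scipy.spatial.transform import Rotation as Ro
o=readout.get_obs();w=o['tool_rot'];R=Ro.from_quat(np.roll(w,-1)).as_matrix();print(o['t'],o['eef_pos'].round(4),o['q'].round(3),R.round(3))
print('teeth in tool',R.T@(np.array([.5155,-.232,.056])-o['eef_pos']))
E
```

```text
t: 6.42
eef_pos: [0.4857, -0.2552, 0.1557]
tool_rot: [-0.0, -0.325, 0.946, 0.001]
contact_force: [0.0, -0.1, 0.5]
gripper_width: -0.001
6.4167 [ 0.4857 -0.2552  0.1557] [ 0.251  0.36   0.148  1.94  -0.07   0.848  2.668] [[-0.789 -0.614 -0.001]
 [-0.614  0.789  0.001]
 [-0.     0.002 -1.   ]]
teeth in tool [-0.03776831 -0.00015871  0.09968388]
```

```bash
python3 -m handwheel '[[[0,0,40],[0,0,0],1],[[0,0,75],[0,0,0],1],[[0,0,99],[0,0,0],1],[[0,0,99],[0,0,0],1],[[-10,0,99],[0,0,0],1],[[-16,0,99],[0,0,0],1],[[-21,0,99],[0,0,0],1],[[-26,0,99],[0,0,0],1],[[-30,0,99],[0,0,0],1],[[-34,0,99],[0,0,0],1],[[-38,0,99],[0,0,0],1],[[-42,0,99],[0,0,0],1],[[-46,0,99],[0,0,0],1]]'
python3 - <<'E'
from h import *
ts=[]
for c in ['top','side']:
    p=snap(c); u,v=proj(p,[(.53,-.22,.04)])[0].astype(int); ts.append(cv2.resize(p['frame'][v-35:v+35,u-35:u+35,::-1],(390,390),interpolation=cv2.INTER_CUBIC))
cv2.imwrite('pics/v6.png',np.hstack(ts))
E
```

```text
t: 7.5
eef_pos: [0.5223, -0.2285, 0.0574]
tool_rot: [0.0, -0.324, 0.946, 0.0]
contact_force: [-1.1, -0.6, -0.5]
gripper_width: 0.006
```

View pics/v6.png

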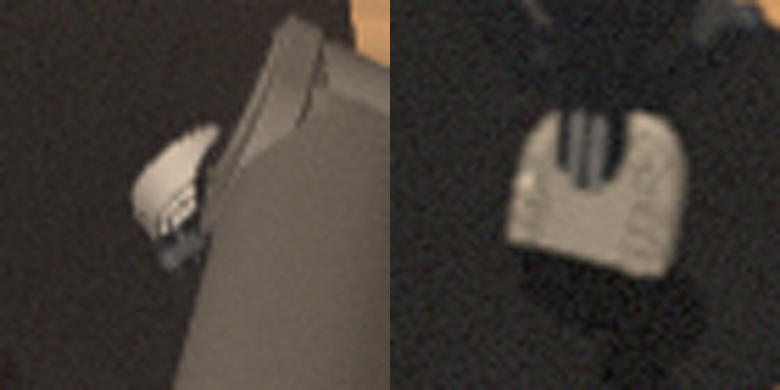

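The fingers are centred on the tooth side and the cast is tilting evenly, so I keep pushing.

```bash
python3 -m handwheel '[[[-4,0,0],[0,0,0],1],[[-8,0,0],[0,0,0],1],[[-12,0,0],[0,0,0],1],[[-16,0,0],[0,0,0],1],[[-20,0,0],[0,0,0],1],[[-23,0,0],[0,0,0],1],[[-23,0,0],[0,0,0],1],[[-23,0,0],[0,0,0],1],[[-23,0,0],[0,0,0],1],[[0,0,0],[0,0,0],1],[[20,0,-40],[0,0,0],1],[[20,0,-80],[0,0,0],1],[[40,0,-110],[0,0,0],1],[[80,0,-130],[0,0,0],1],[[100,0,-140],[0,0,0],1]]'
python3 - <<'E'
from h import *
p=snap('top');q=snap('side')
cv2.imwrite('pics/v7.png',np.vstack([cv2.resize(p['frame'][130:280,190:460,::-1],(540,300),interpolation=cv2.INTER_CUBIC),cv2.resize(q['frame'][150:300,190:460,::-1],(540,300),interpolation=cv2.INTER_CUBIC)]))
E
```

```text
t: 8.85
eef_pos: [0.4415, -0.2926, 0.2003]
tool_rot: [0.001, -0.323, 0.946, -0.002]
contact_force: [-0.6, -0.8, -0.3]
gripper_width: 0.002
```

View pics/v7.png

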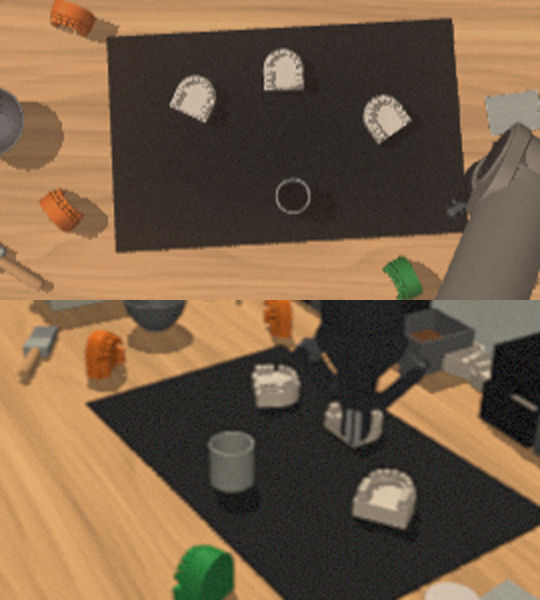

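Both casts lie flat with their teeth up, the other objects look where they were, and the gripper is clear at z = 0.2 m. I hand in.

```bash
python3 -m handwheel '[[[0,0,0],[0,0,0],1],[[0,0,0],[0,0,0],1],[[0,0,0],[0,0,0],1]]'; python3 -c "
from station import bot;print(bot.hand_in())"
```

```text
t: 9.2
eef_pos: [0.4435, -0.2888, 0.1965]
tool_rot: [-0.0, -0.325, 0.946, 0.001]
contact_force: [0.3, -0.4, 0.4]
gripper_width: 0.004
the job is handed in; nothing more can be done
None
```

Both standing casts, first the upper and then the lower, are tipped over where they stood and lie on their bases with teeth up. I pushed each one high on its tooth side with the shut fingertips, and each turned over its base edge.

In the last top and side views both lie flat. The third cast and the casting ring look unmoved. The bowl, the brush and the look-alikes that show also look unmoved. The final crops cut off or hid the jar, part of the spatula and the brown look-alike, so I did not check those, but the arm did not work near them.

The job was handed in at 9.2 s with the gripper clear at about 0.2 m. The force readings I took after each move were at most about 2 N. No check failed. The silhouette fit of the starting poses was only rough (about 16–23% mismatch per view), and it left the lower cast's direction uncertain by a few degrees.

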